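Lock a hot-air gun on in its drying cradle

ROBOT

A 6-joint arm with a two-finger parallel gripper is mounted at the origin on the work surface. World frame = base frame: x ahead of the robot, y to its left, z up, the work surface at z = 0. Lengths are in m, angles in degrees, forces in N, time in s.
With the tool pointing down it reaches from about 0.325 to 0.925 m from the base axis. Payload 3.1 kg.
Tool frame: the origin (TCP) lies midway between the tips of the shut fingers; the grasp point (between the pads) lies 19 mm behind it (ctrl.grip_depth is the distance from the TCP to the grasp point, in m); z points along the fingers, x is the direction in which the jaws open and shut, and the axes are right-handed (so a half turn about z gives the same grasp; the last joint's range is limited). The gripper opens to 85 mm and grips with 20 to 120 N. Pads are 22 mm wide; open, the fingers measure 114 mm over their backs; the gripper's body (76 mm by 85 mm) begins 54 mm behind the grasp point. The pads swing forward as they close: fully open they stand 13 mm farther back than shut.
Start: joints at [-77.876, 12.427, 92.441, -0, 75.132, -6.429], TCP at [0.199, -0.593, 0.231] pointing down, gripper open.
Joint ranges: [-157.48, 157.48], [-44.54, 120.13], [17.64, 146.25], [-64.5, 244.5], [7.68, 150.69], [-147.95, 147.95]. Speed limits (degrees/s): [159.86, 159.86, 180, 180, 180, 180].

INTERFACE

Orientations are given as a 3x3 rotation matrix whose columns are the frame's x, y, z axes.
In Python, from plant import ctrl gives the robot as it stands.
- The arm moves only by the shell command python3 -m creep 'ROWS' [OPENING]. ROWS is JSON, a list of rows, each an object with "dp": the shift along the tool's x, y, z in m, a list of three; "turn": the turn about the tool's z in rad. In form: [{"dp": [x, y, z], "turn": turn}, ...]. A call has 1 to 5 rows; each row is the pose to reach, as a shift and turn from the pose commanded when the call began, along the tool's axes at that moment; what a row does not reach only later rows make up. A row lasts 1/8 s, in which the tool goes at most 62.5 mm and 10.7 degrees, less where a joint would pass 70% of its speed; a pose out of reach is approached as far as the arm can. A call with a gripper value outside its range is refused whole. OPENING is the finger opening in m, from 0 to 0.0854, set as the call begins (- or left out, the last holds). The fingers move at their own pace and stop on an object; the grip force is fixed at half the most. Time passes only in rows, so rows that repeat a pose let the fingers close. It gives the time, the measured TCP pose, the force and the opening at its end, in the units of the state.
- ctrl.get_obs(): the state, without advancing time (a new reading comes with each control period).
- ctrl.get_image(name): name is "scene" or "side" or "wrist"; returns a dict with "frame" (420x560x3 uint8, red, green, blue), "fx", "fy", "cx", "cy" (pixels), "pose" (4x4, takes a point from camera to world coordinates); the wrist camera has in their place "T_tool_cam" (4x4, takes a point from camera to tool coordinates, whose origin is the TCP and whose axes are the tool frame's). Camera axes: x right, y up, looking along -z (the intrinsics and any distortion apply to the point x, -y, -z); pixel columns grow to the right and rows downward; lengths in m; the calibration is good to about 2 mm. A picture is of the moment at which its call begins: read the wrist's pose just before it. There is no depth.
- ctrl.job_done(): hands the job in, once; it reports no verdict.
Trained networks look in the newest picture that a camera, given by its name, has taken for a name from the list of things; names that differ only in an ending like _2 or _b are one class to them, and where a whole thing is asked for, a point or a joint stands for the part that bears it (a point fixed in the world has none). Each returns a list of dicts, best first, with "score" (0 to 1); they miss things now and then, are a little off and sometimes report something else, mostly with a low value. They report only what shows in the picture. A call takes as long as a camera call.
- ctrl.spot_in(query, camera): "point" ([x, y, z] in m, in world coordinates, good to about 4 mm: the middle of the surface that is visible of it).
- ctrl.regions_of(query, camera): "pixels" (420x560 bool, what is visible of it).
The state is a dict: "clock": time; "qpos": joint angles; "qvel": joint speeds; "joint_torque": joint torques, N m; "tool_pos": TCP position; "ee_rot": TCP orientation; "contact_force": force on the tool from outside, world axes, zero at the start; "wrist_torque": the same for the moment, N m; "gripper_width": finger opening in m.
Only numpy, scipy, OpenCV 4.12 (cv2) and the standard library are available. Lean on these libraries where they do the work, as an engineer would, in place of code of your own. Each camera call takes 0.05 s, during which the arm holds its last target.

TASK

Pick up the hot-air gun and lay it down gently and flat in the plywood drying cradle, lock-button side up, with its nozzle in the fork pointing at the painted key, and let go of it with the trigger still out. Then take it by the handle: squeeze the trigger fully in, press the lock-on button fully down while the trigger is held in, and ease the trigger off so that the lock keeps it in with nobody touching it. Leave the other things on the table where they are.

Things in the scene. Friction and masses are not known exactly. Their poses are not given: they have to be found in the camera images.
- gun: Loose grey hot-air gun, pistol-shaped, 0.65 kg, lying on its right side. Origin: on its underside below the barrel axis. Axes (gun mm): x = nozzle direction, y = handle direction, z = up. Housing: box x -60..70, y -27..27, z 0..52. Nozzle: steel, 34 mm diameter, x 70..125. Handle: box x -43..-7, y 27..135, z 0..50, trigger on its front (+x), low thumb rest with the lock-on button behind it (-x).
- gun_grip (a point): Centre of the motor housing where it can be taken from above to carry the gun, gun (26, 0, 26) mm: 54 mm wide, fingers closing along gun y. The gun balances near gun (8, 14).
- squeeze_spot (a point): Point on the handle, gun (-18, 57, 45) mm. With the gripper pointing down here and closing along gun x, one finger stands before the trigger, the other behind the handle above the button. Closing squeezes the trigger against the handle's back; lowering the hand then presses the button with the rear fingertip; it must come to 20 mm over the gun's underside.
- trigger_face (a point): Point on the front face of the black trigger (moves with it), gun (8, 57, 26) mm while out. Trigger block: y 36..78, z 6..45 mm, standing 15 mm out of the handle's front; from its face to the back of the handle is 51 mm at rest, 37 mm fully squeezed.
- trigger (a joint): Trigger travel (m): 0 = out, 0.014 = fully in, along gun -x. Spring: 3 N at 0, 9 N at 0.014. Beyond 0.010 the lock button can go down; if the button is fully down when the trigger is eased, the latch holds the trigger at about 0.008. Squeezing a latched trigger again lets the button pop up (unlocks).
- lock_top (a point): Centre of the top of the black lock-on button (moves with it), gun (-60, 57, 28) mm while up. Flat cap x -75..-46, y 38..76 mm, its top 10 mm above the thumb rest (x -77..-43, y 34..80, z 0..18).
- lock (a joint): Lock button travel (m): 0 = up, 0.008 = fully down, along gun -z. Spring: 1.5 N at 0, 4.5 N at 0.008. Blocked (under about 0.001) unless the trigger is squeezed beyond 0.010. It must go beyond 0.006 to hook under the trigger's catch; let go unhooked it springs up, hooked it stays at about 0.006.
- nozzle_tip (a point): Centre of the open end of the gun's nozzle, at gun (125, 0, 26) mm.
- cradle: Fixed plywood drying cradle, base 12 mm thick with upright stops, and a brown key 126 mm high on a pin at x = 187. Origin on the table; axes (cradle mm) as those of the gun when it lies in it: x towards the key, y towards the handle. The gun's origin belongs at (0, 0, 12), with the same yaw. Base: x -82..212, y -50..48, and a wing x -82..20, y 48..122.
- cradle_seat (a point): Point on the base's upper face where the gun's origin belongs, cradle (0, 0, 12) mm. Stops, 40 mm high over the table, about 6 mm play round the gun: rear stop x -78..-66, y -22..22; side fence x -58..-28, y -45..-33; handle fences x -61..-49 and x -1..11, both y 100..116. No stops beside the housing at x 0..80 or beside the handle at y 50..95.
- fork (a point): Middle of the cradle's nozzle fork at the nozzle's height, cradle (95, 0, 38) mm: two walls, x 88..102, y -35..-23 and 23..35, 52 mm high over the table, with the nozzle lying between them.
- cup: Bystander: blue open cup, 80 mm wide, 95 mm high; origin under its centre.
- paint_bottle: Bystander: brown paint bottle, 56 mm diameter, 170 mm high; origin under its centre.
- paint_tube: Bystander: brown paint tube standing on its cap, 44 mm wide, 125 mm high; origin under its centre.
- jar: Bystander: clear jar, 68 mm diameter, 75 mm high; origin under its centre.
- bone: Bystander: white bone replica lying down, 156 mm long, 26 mm high; origin under its centre.
- brush: Bystander: paint brush lying down, 170 mm long; origin under its middle.
- palette: Bystander: paper plate with brown paint, 190 mm wide, 12 mm high; origin under its centre.

How it is judged:
By the outcome, as a careful person would: the job done as asked, in the order asked, and still so for the second after the job is handed in, with the robot touching nothing.
It also fails if it takes over 58 s, if anything falls off the work surface, if the arm or the gripper's body presses on something with over 40 N, if the wrist force passes 120 N, or if a joint passes its speed limit or range.

## Working session

There is one attempt and no reset: what is moved stays moved. The work goes in short steps, Python scripts to look and compute and a shell command to move; the robot and the scene stay as the last step left them, time stands still between calls to the robot, and variables do not carry over. Pictures are saved under pics/ and viewed, and the job is handed in when it is done.

```bash
ls; mkdir -p pics; python3 - <<'E'
from plant import ctrl
import cv2
o=ctrl.get_obs();print(o)
for n in ["scene","side","wrist"]:
    im=ctrl.get_image(n);cv2.imwrite(f"pics/{n}0.png",im["frame"][:,:,::-1])
    print(n,{k:v for k,v in im.items() if k!="frame"})
    for q in ["gun","cradle","nozzle_tip","fork","lock_top","trigger_face","cradle_seat","gun_grip","squeeze_spot"]:
        r=ctrl.spot_in(q,n); print(q,[(x["point"],round(x["score"],2)) for x in r[:2]])
E
```

```text
pics
{'clock': 0.0, 'qpos': array([-7.78766227e+01,  1.24789821e+01,  9.25283804e+01, -1.60911925e-03,
        7.51316923e+01, -6.42740838e+00]), 'qvel': array([ 0.06248258, -0.07618331, -0.01988577, -0.02348838, -0.02347235,
       -0.0476303 ]), 'joint_torque': array([ 6.45354594e-04, -3.96836865e+01, -3.03854656e+01, -4.57252054e-05,
        9.59002093e-03,  3.99162602e-06]), 'tool_pos': array([ 0.19869393, -0.59171667,  0.22994508]), 'ee_rot': array([[ 3.18151320e-01, -9.48039793e-01, -5.36242697e-04],
       [-9.48036870e-01, -3.18151678e-01,  2.36713189e-03],
       [-2.41474174e-03, -2.44728288e-04, -9.99997055e-01]]), 'contact_force': array([-0.58017015, -0.18344554,  0.07396873]), 'wrist_torque': array([0.00860015, 0.02255216, 0.06667119]), 'gripper_width': 0.08559285112519088}
scene {'fx': 435.73589866657494, 'fy': 435.73589866657494, 'cx': 279.4787948694244, 'cy': 205.52732609581005, 'pose': array([[-0.87646804, -0.40028696,  0.2675334 ,  0.88710764],
       [ 0.48130902, -0.71455207,  0.50769771,  0.70953265],
       [-0.01205823,  0.57374706,  0.81894378,  1.09032052],
 
[... 1330 characters left out ...]

gun_grip [([0.5936, 0.2919, 0.0401], 0.55), ([0.3772, 0.4568, 0.0152], 0.4)]
squeeze_spot [([0.5895, 0.2915, 0.0433], 0.61)]
wrist {'fx': 353.6700020435185, 'fy': 353.6700020435185, 'cx': 277.66399069060117, 'cy': 210.36955352580912, 'T_tool_cam': array([[ 9.99999470e-01,  7.39796846e-04,  7.15951535e-04,
        -2.34956362e-04],
       [ 9.11000173e-04, -9.59807598e-01, -2.80657345e-01,
        -7.17810147e-02],
       [ 4.79546305e-04,  2.80657848e-01, -9.59807763e-01,
        -1.41718704e-01],
       [ 0.00000000e+00,  0.00000000e+00,  0.00000000e+00,
         1.00000000e+00]])}
gun []
cradle []
nozzle_tip []
fork []
lock_top []
trigger_face []
cradle_seat []
gun_grip []
squeeze_spot []
```

View pics/scene0.png

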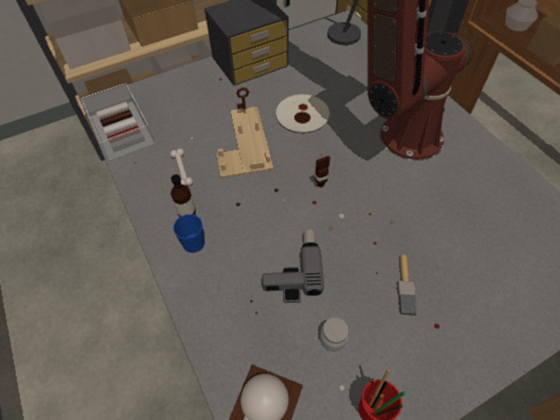

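View pics/side0.png

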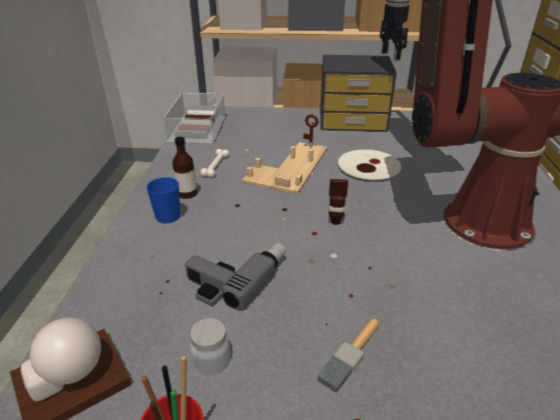

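```bash
cat > h.py <<'E'
import numpy as np, cv2
from scipy.optimize import minimize
def box(x0,x1,y0,y1,z0,z1):
    return np.array([[x,y,z] for x in (x0,x1) for y in (y0,y1) for z in (z0,z1)],float)/1000
def cyl(x0,x1,r,yc,zc):
    t=np.linspace(0,2*np.pi,24,endpoint=False)
    return np.array([[x,yc+r*np.cos(a),zc+r*np.sin(a)] for x in (x0,x1) for a in t])/1000
GUN=[box(-60,70,-27,27,0,52),cyl(70,125,17,0,26),box(-43,-7,27,135,0,50),box(-7,8,36,78,6,45),box(-77,-43,34,80,0,18),box(-75,-46,38,76,18,28)]
CR=[box(-82,212,-50,48,0,12),box(-82,20,48,122,0,12),box(-78,-66,-22,22,0,40),box(-58,-28,-45,-33,0,40),box(-61,-49,100,116,0,40),box(-1,11,100,116,0,40),box(88,102,-35,-23,0,52),box(88,102,23,35,0,52)]
def T(p,z=0.):
    c,s=np.cos(p[2]),np.sin(p[2]); return np.array([[c,-s,0],[s,c,0],[0,0,1]]),np.array([p[0],p[1],z])
def proj(im,P,pose=None):
    M=im["pose"] if pose is None else pose
    q=(P-M[:3,3])@M[:3,:3]
    return np.stack([im["cx"]+im["fx"]*q[:,0]/-q[:,2],im["cy"]-im["fy"]*q[:,1]/-q[:,2]],1)
def wristpose(im,o):
    M=np.eye(4);M[:3,:3]=o["ee_rot"];M[:3,3]=o["tool_pos"];return M@im["T_tool_cam"]
def sil(im,parts,p,z,S=4,pose=None):
    R,t=T(p,z); m=np.zeros((420*S,560*S),np.uint8)
    for b in parts:
        h=cv2.convexHull((proj(im,b@R.T+t,pose)*S+S/2-.5).astype(np.int32)); cv2.fillConvexPoly(m,h,1)
    return m
def fit(views,parts,p0,z,S=4):
    # views: (im,mask,pose)
    big=[(i,cv2.resize(m.astype(np.uint8),None,fx=S,fy=S,interpolation=cv2.INTER_NEAREST),ps) for i,m,ps in views]
    def cost(v):
        p=[v[0]/1000,v[1]/1000,np.radians(v[2])]; c=0
        for i,m,ps in big:
            s=sil(i,parts,p,z,S,ps); c+=1-(s&m).sum()/max(1,(s|m).sum())
        return c
    v0=[p0[0]*1000,p0[1]*1000,np.degrees(p0[2])]
    sx=np.array([v0]+[np.add(v0,d) for d in ([25,0,0],[0,25,0],[0,0,12])])
    r=minimize(cost,v0,method="Nelder-Mead",options=dict(initial_simplex=sx,xatol=.1,fatol=1e-4))
    r=minimize(cost,r.x,method="Nelder-Mead",options=dict(initial_simplex=r.x+np.array([[0,0,0],[6,0,0],[0,6,0],[0,0,4]]),xatol=.1,fatol=1e-4))
    return r.x,r.fun
def overlay(im,parts,p,z,pose=None,crop=None,k=1):
    f=cv2.resize(im["frame"][:,:,::-1],None,fx=k,fy=k,interpolation=cv2.INTER_CUBIC)
    R,t=T(p,z)
    for b in parts:
        h=cv2.convexHull((proj(im,b@R.T+t,pose)*k).astype(np.int32)); cv2.polylines(f,[h],True,(0,255,0),1)
    if crop: x0,x1,y0,y1=[c*k for c in crop]; f=f[y0:y1,x0:x1]
    return f
E
python3 - <<'E'
from plant import ctrl
from h import *
V={}
for q,parts,p0 in (("gun",GUN,(.57,.29,-np.pi/2)),("cradle",CR,(.52,-.22,np.radians(-110)))):
    vs=[]
    for n in ("scene","side"):
        im=ctrl.get_image(n); r=ctrl.regions_of(q,n); print(q,n,[(round(a["score"],2),a["pixels"].sum()) for a in r])
        vs.append((im,r[0]["pixels"],None))
    for z in ([0.0]):
        x,f=fit(vs,parts,p0,z); print(q,x,f)
        for v in vs:
            print(fit([v],parts,(x[0]/1000,x[1]/1000,np.radians(x[2])),z))
    p=(x[0]/1000,x[1]/1000,np.radians(x[2]))
    tiles=[]
    for (im,m,_),n in zip(vs,("scene","side")):
        c=(proj(im,np.array([[p[0],p[1],.03]]))[0]).astype(int)
        c0=max(0,c[0]-65);r0=max(0,c[1]-75)
        tiles.append(overlay(im,parts,p,0,None,(c0,c0+130,r0,r0+150),3)); 
        np.save(f"m_{q}_{n}.npy",m)
    cv2.imwrite(f"pics/fit_{q}.png",np.hstack(tiles)) 
E
```

```text
gun scene [(0.61, np.int64(2227))]
gun side [(0.84, np.int64(3572))]
gun [ 567.53954407  282.33601429 -117.17314639] 0.22853392010890716
(array([ 568.14759511,  283.19538935, -117.16162046]), np.float64(0.09780388151174668))
(array([ 566.71157458,  281.60332629, -116.90576394]), np.float64(0.1281380513102942))
cradle scene [(0.72, np.int64(2812)), (0.59, np.int64(1553))]
cradle side [(0.79, np.int64(2637))]
cradle [ 502.5284103  -193.46599107 -106.65335538] 0.25693193708736606
(array([ 503.32707503, -194.7131016 , -106.91719727]), np.float64(0.11476524791575249))
(array([ 502.96348748, -190.93159915, -106.82334405]), np.float64(0.13122288060467502))
```

View pics/fit_gun.png

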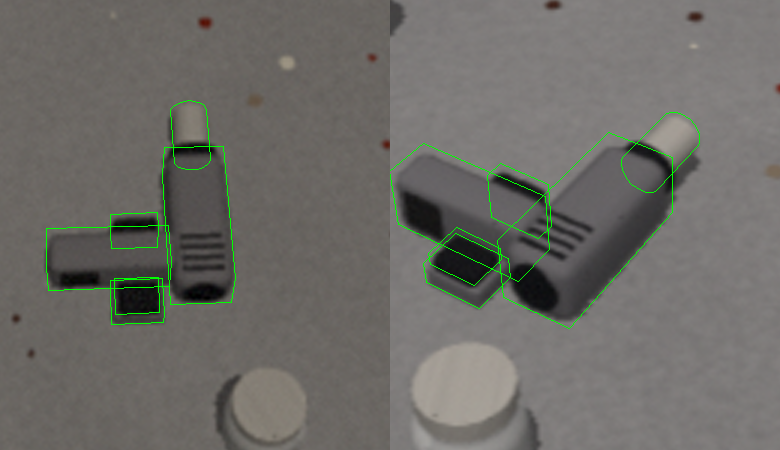

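View pics/fit_cradle.png

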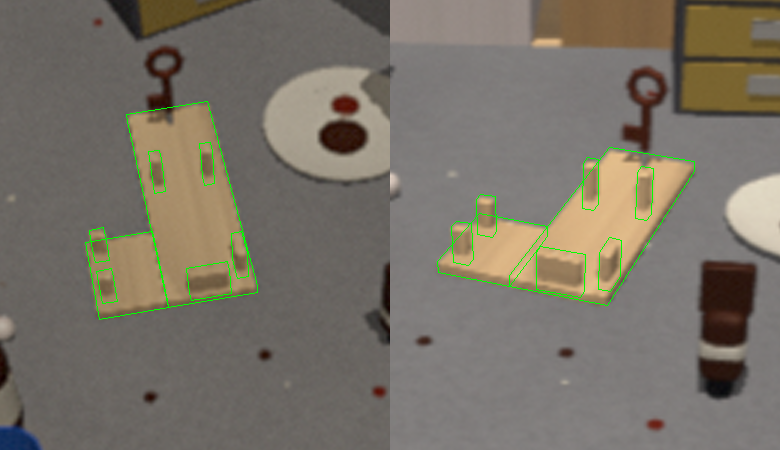

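```bash
cat >> h.py <<'E'
def go(o,pos,yaw):
    """yaw deg of tool x in world"""
    R=o["ee_rot"]; d=R.T@(np.array(pos)-o["tool_pos"])
    cur=np.arctan2(R[1,0],R[0,0]); dy=(np.radians(yaw)-cur+np.pi)%(2*np.pi)-np.pi
    print("clock",round(o["clock"],2),"tcp",o["tool_pos"].round(4),"yaw",np.degrees(cur).round(2),"F",o["contact_force"].round(1),"w",round(o["gripper_width"],4))
    print("dp",d.round(4),"turn",round(-dy,4),"dist",np.linalg.norm(d).round(3))
def pt(p,x,y): 
    R,t=T((p[0],p[1],np.radians(p[2]))); return (R@np.array([x,y,0])/1000+t)[:2]
E
python3 - <<'E'
from plant import ctrl
from h import *
o=ctrl.get_obs(); g=pt((.5675,.2824,-117.1),26,0); print(g)
go(o,[*g,.23],-27.1)
E
```

```text
[0.55565583 0.25925447]
clock 1.9 tcp [ 0.1989 -0.5925  0.2313] yaw -71.45 F [-0.5 -0.2  1. ] w 0.0855
dp [-0.694  -0.6093  0.0013] turn -0.774 dist 0.923
```

```bash
python3 -m creep '[{"dp":[-0.047,-0.041,0],"turn":-0.06},{"dp":[-0.094,-0.082,0],"turn":-0.12},{"dp":[-0.14,-0.123,0],"turn":-0.18},{"dp":[-0.187,-0.164,0],"turn":-0.24},{"dp":[-0.234,-0.205,0],"turn":-0.3}]' 0.0854; python3 - <<'E'
from plant import ctrl
from h import *
o=ctrl.get_obs(); g=pt((.5675,.2824,-117.1),26,0)
go(o,[*g,.23],-27.1)
E
```

```text
clock: 2.52
tool_pos: [0.3193, -0.3037, 0.2316]
ee_rot: [[0.585, -0.811, 0.001], [-0.811, -0.585, -0.001], [0.001, -0.0, -1.0]]
contact_force: [1.4, 0.6, 0.3]
gripper_width: 0.0851
clock 2.52 tcp [ 0.3193 -0.3037  0.2316] yaw -54.19 F [1.4 0.6 0.3] w 0.0851
dp [-0.3183 -0.5211  0.0014] turn -0.4728 dist 0.611
```

```bash
python3 -m creep '[{"dp":[-0.032,-0.052,0],"turn":-0.05},{"dp":[-0.064,-0.104,0],"turn":-0.1},{"dp":[-0.096,-0.156,0],"turn":-0.15},{"dp":[-0.128,-0.208,0],"turn":-0.2},{"dp":[-0.16,-0.26,0],"turn":-0.25}]'; python3 - <<'E'
from plant import ctrl
from h import *
o=ctrl.get_obs(); g=pt((.5675,.2824,-117.1),26,0)
go(o,[*g,.23],-27.1)
E
```

```text
clock: 3.15
tool_pos: [0.4371, -0.0219, 0.2319]
ee_rot: [[0.768, -0.641, 0.002], [-0.641, -0.768, -0.001], [0.002, -0.001, -1.0]]
contact_force: [0.0, -0.1, 0.0]
gripper_width: 0.0856
clock 3.15 tcp [ 0.4371 -0.0219  0.2319] yaw -39.84 F [ 0.  -0.1  0. ] w 0.0856
dp [-0.089  -0.2918  0.002 ] turn -0.2223 dist 0.305
```

```bash
python3 -m creep '[{"dp":[-0.018,-0.058,0],"turn":-0.045},{"dp":[-0.036,-0.116,0],"turn":-0.09},{"dp":[-0.054,-0.174,0],"turn":-0.135},{"dp":[-0.072,-0.232,0],"turn":-0.18},{"dp":[-0.089,-0.292,0],"turn":-0.222}]'; python3 -m creep '[{"dp":[0,0,0],"turn":0}]'; python3 - <<'E'
from plant import ctrl
from h import *
o=ctrl.get_obs(); g=pt((.5675,.2824,-117.1),26,0)
go(o,[*g,.23],-27.1)
im=ctrl.get_image("wrist"); ps=wristpose(im,o)
r=ctrl.regions_of("gun","wrist"); print([(a["score"],a["pixels"].sum()) for a in r])
if r:
    m=r[0]["pixels"]; x,f=fit([(im,m,ps)],GUN,(.5675,.2824,np.radians(-117.1)),0.0); print(x,f)
cv2.imwrite("pics/w1.png",overlay(im,GUN,(.5675,.2824,np.radians(-117.1)),0,ps))
E
```

```text
clock: 3.78
tool_pos: [0.5562, 0.2593, 0.2315]
ee_rot: [[0.89, -0.456, 0.001], [-0.456, -0.89, -0.0], [0.001, -0.0, -1.0]]
contact_force: [0.5, -0.6, 1.0]
gripper_width: 0.0855
clock: 3.9
tool_pos: [0.5562, 0.2609, 0.2305]
ee_rot: [[0.891, -0.453, -0.0], [-0.453, -0.891, 0.001], [-0.001, -0.001, -1.0]]
contact_force: [-0.6, -1.4, -0.2]
gripper_width: 0.0856
clock 3.9 tcp [0.5562 0.2609 0.2305] yaw -26.95 F [-0.6 -1.4 -0.2] w 0.0856
dp [0.0003 0.0018 0.0005] turn 0.0026 dist 0.002
[(0.65, np.int64(16890))]
[ 569.81698912  283.37226889 -117.04806094] 0.060079452582208925
```

View pics/w1.png

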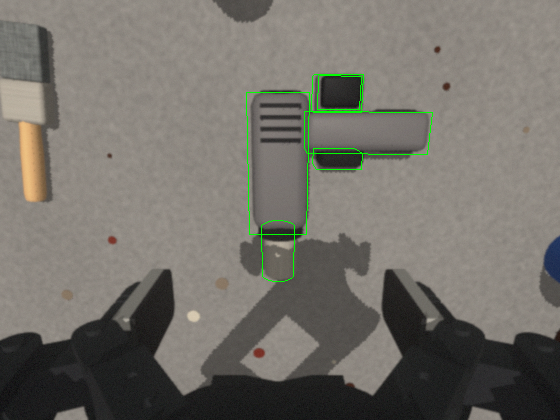

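```bash
python3 -m creep '[{"dp":[0.0015,0,0.06],"turn":0.002},{"dp":[0.0015,0,0.12],"turn":0.002},{"dp":[0.0015,0,0.165],"turn":0.002},{"dp":[0.0015,0,0.2],"turn":0.002},{"dp":[0.0015,0,0.218],"turn":0.002}]'; python3 -m creep '[{"dp":[0,0,0],"turn":0},{"dp":[0,0,0],"turn":0},{"dp":[0,0,0],"turn":0},{"dp":[0,0,0],"turn":0},{"dp":[0,0,0],"turn":0}]' 0.04
```

```text
clock: 4.62
tool_pos: [0.5551, 0.2544, 0.0114]
ee_rot: [[0.887, -0.461, -0.004], [-0.461, -0.887, -0.001], [-0.002, 0.003, -1.0]]
contact_force: [0.1, -0.2, 0.2]
gripper_width: 0.0856
clock: 5.25
tool_pos: [0.5584, 0.2569, 0.0155]
ee_rot: [[0.888, -0.459, 0.003], [-0.459, -0.888, 0.001], [0.002, -0.002, -1.0]]
contact_force: [-0.4, -2.7, 6.9]
gripper_width: 0.0533
```

```bash
python3 -m creep '[{"dp":[0,0,0],"turn":0},{"dp":[0,0,-0.01],"turn":0},{"dp":[0,0,-0.03],"turn":0},{"dp":[0,0,-0.07],"turn":0},{"dp":[0,0,-0.12],"turn":0}]'; python3 -m creep '[{"dp":[0,0,-0.05],"turn":0},{"dp":[0,0,-0.08],"turn":0},{"dp":[0,0,-0.08],"turn":0}]'; python3 - <<'E'
from plant import ctrl
from h import *
o=ctrl.get_obs()
print(o["contact_force"],o["wrist_torque"],o["gripper_width"],o["tool_pos"],o["ee_rot"].round(4))
im=ctrl.get_image("wrist"); ps=wristpose(im,o); r=ctrl.regions_of("gun","wrist"); print([(a["score"],a["pixels"].sum()) for a in r])
cv2.imwrite("pics/w2.png",im["frame"][:,:,::-1])
s=ctrl.get_image("side");cv2.imwrite("pics/s2.png",s["frame"][:,:,::-1])
E
```

```text
clock: 5.88
tool_pos: [0.5548, 0.2561, 0.1329]
ee_rot: [[0.888, -0.459, -0.004], [-0.459, -0.888, -0.001], [-0.003, 0.003, -1.0]]
contact_force: [0.9, -0.2, -6.3]
gripper_width: 0.0534
clock: 6.25
tool_pos: [0.559, 0.2575, 0.2177]
ee_rot: [[0.888, -0.459, 0.008], [-0.459, -0.888, 0.003], [0.006, -0.006, -1.0]]
contact_force: [1.1, 0.6, -5.7]
gripper_width: 0.0533
[ 1.06607306  0.56983973 -5.71534144] [-0.11348386  0.14324794  0.02003382] 0.05330968994913621 [0.55897864 0.2574871  0.21772018] [[ 0.8885 -0.4589  0.0079]
 [-0.4589 -0.8885  0.0026]
 [ 0.0058 -0.006  -1.    ]]
[]
```

View pics/w2.png

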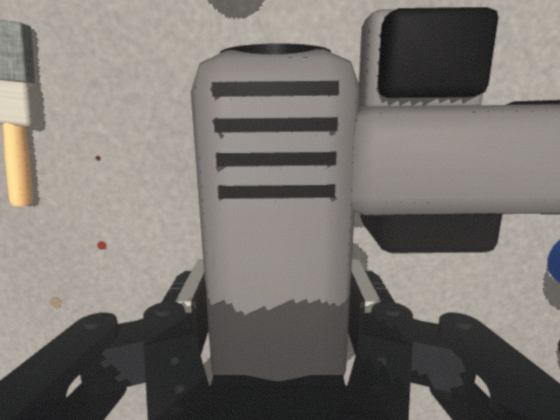

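View pics/s2.png

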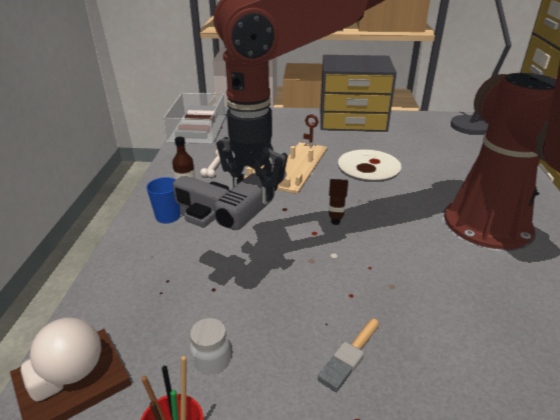

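```bash
python3 -m creep '[{"dp":[0,0,0],"turn":0},{"dp":[0,0,0],"turn":0},{"dp":[0,0,0],"turn":0}]'; python3 - <<'E'
from plant import ctrl
from h import *
for i in range(4):
    o=ctrl.get_obs(); print(o["clock"],o["tool_pos"],o["ee_rot"][:,2],o["contact_force"],o["wrist_torque"]); im=ctrl.get_image("wrist")
ps=wristpose(im,o)
cv2.imwrite("pics/w3.png",im["frame"][:,:,::-1])
# predicted overlay for a,h
for n,(a,h) in {"A":(-.026,.0135),"B":(-.0295,.022)}.items():
    f=im["frame"][:,:,::-1].copy()
    for b in GUN:
        P=np.stack([b[:,1],a+b[:,0],h-b[:,2]],1)
        uv=proj(im,P,im["T_tool_cam"]); cv2.polylines(f,[cv2.convexHull(uv.astype(np.int32))],True,(0,255,0),1)
    cv2.imwrite(f"pics/w3{n}.png",f)
E
```

```text
clock: 6.78
tool_pos: [0.5566, 0.2565, 0.2124]
ee_rot: [[0.888, -0.459, -0.001], [-0.459, -0.888, -0.0], [-0.001, 0.001, -1.0]]
contact_force: [-0.3, -0.1, -6.1]
gripper_width: 0.0532
6.775 [0.5565708  0.25648287 0.21239676] [-1.37136731e-03 -4.57546248e-04 -9.99998955e-01] [-0.32296283 -0.12261728 -6.05769122] [-0.06703536  0.14903111  0.06691563]
6.825 [0.55673577 0.25653214 0.21274062] [-8.33149050e-04 -2.65528506e-04 -9.99999618e-01] [-0.38414275  0.39150372 -5.80869645] [-0.046457    0.14413871 -0.01370178]
6.875 [0.55686647 0.25658845 0.21301439] [-3.94391967e-04 -9.88428018e-05 -9.99999917e-01] [ 0.37581274  0.01453057 -6.19598741] [-0.06443547  0.19467755  0.0198804 ]
6.925 [0.5569184  0.25660993 0.21316699] [-1.63951249e-04 -6.01339235e-05 -9.99999985e-01] [ 0.53211909 -0.21803301 -5.89304278] [-0.06805912  0.18285315 -0.00744256]
```

View pics/w3A.png

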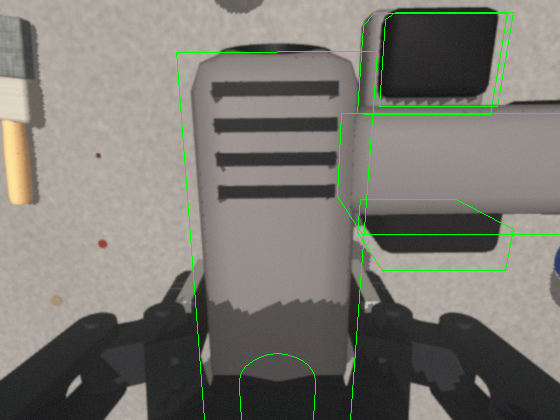

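View pics/w3B.png

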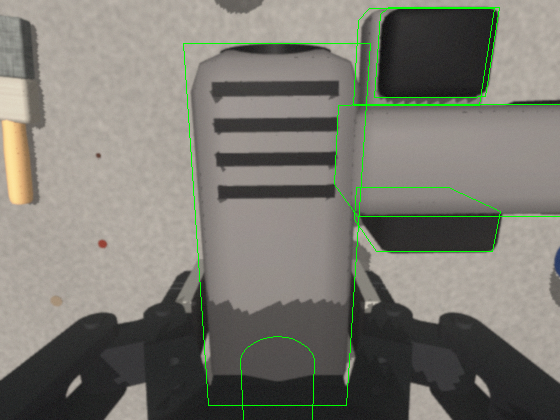

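```bash
python3 - <<'E'
from plant import ctrl
from h import *
o=ctrl.get_obs(); R=o["ee_rot"]; t=o["tool_pos"]
yaw=np.arctan2(R[1,1],R[0,1])
im=ctrl.get_image("side"); 
tl=[]
for a,h in ((-.026,.0135),(-.0295,.022)):
    p=t+R[:,1]*a; f=overlay(im,GUN,(p[0],p[1],yaw),p[2]-h,None,(150,310,120,240),4); tl.append(f)
cv2.imwrite("pics/sA.png",tl[0]);cv2.imwrite("pics/sB.png",tl[1])
E
```

```text
(no output)
```

View pics/sA.png

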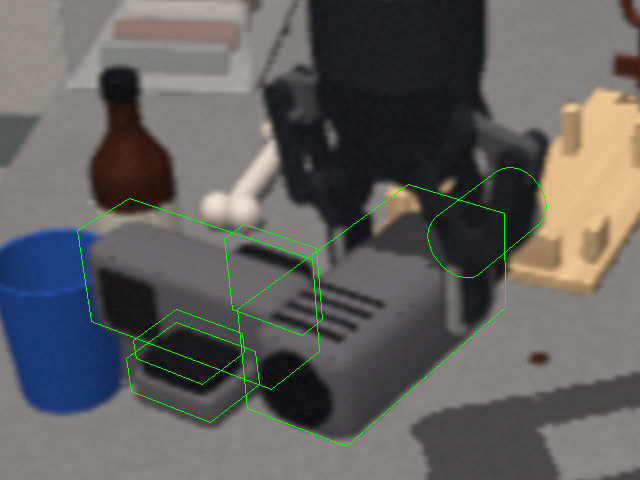

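View pics/sB.png

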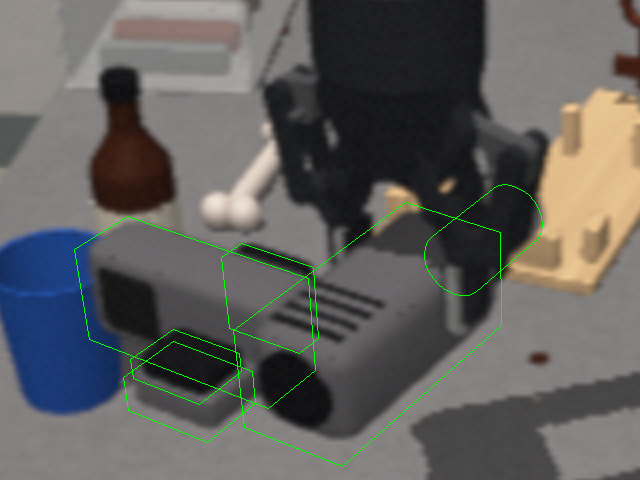

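```bash
python3 - <<'E'
from plant import ctrl
from h import *
o=ctrl.get_obs(); go(o,[.4945,-.2212,.213],-16.8)
E
```

```text
clock 7.03 tcp [0.557  0.2567 0.2134] yaw -27.33 F [ 0.5  0.4 -6.3] w 0.0536
dp [1.639e-01 4.532e-01 3.000e-04] turn -0.1838 dist 0.482
```

```bash
python3 -m creep '[{"dp":[0.008,0.022,0],"turn":-0.01},{"dp":[0.024,0.067,0],"turn":-0.03},{"dp":[0.041,0.114,0],"turn":-0.05},{"dp":[0.058,0.16,0],"turn":-0.065},{"dp":[0.074,0.205,0],"turn":-0.083}]';python3 -m creep '[{"dp":[0.013,0.046,0],"turn":-0.02},{"dp":[0.026,0.092,0],"turn":-0.04},{"dp":[0.038,0.138,0],"turn":-0.06},{"dp":[0.049,0.18,0],"turn":-0.08},{"dp":[0.06,0.215,0],"turn":-0.1}]'; python3 -m creep '[{"dp":[0,0,0],"turn":0},{"dp":[0,0,0],"turn":0},{"dp":[0,0,0],"turn":0}]';  python3 - <<'E'
from plant import ctrl
from h import *
o=ctrl.get_obs(); go(o,[.4945,-.2212,.213],-16.8)
im=ctrl.get_image("wrist"); ps=wristpose(im,o)
f=overlay(im,CR,(.503,-.193,np.radians(-106.8)),0,ps); cv2.imwrite("pics/w4.png",f)
s=ctrl.get_image("scene"); cv2.imwrite("pics/sc4.png",overlay(s,CR,(.503,-.193,np.radians(-106.8)),0,None,(190,310,60,190),4))
E
```

```text
clock: 7.65
tool_pos: [0.5284, 0.0389, 0.2138]
ee_rot: [[0.924, -0.383, 0.001], [-0.383, -0.924, -0.0], [0.001, -0.0, -1.0]]
contact_force: [0.6, -0.0, -5.8]
gripper_width: 0.0536
clock: 8.28
tool_pos: [0.5012, -0.183, 0.2139]
ee_rot: [[0.957, -0.29, 0.001], [-0.29, -0.957, -0.001], [0.002, 0.001, -1.0]]
contact_force: [1.2, -0.1, -6.1]
gripper_width: 0.0532
clock: 8.65
tool_pos: [0.5014, -0.1801, 0.2133]
ee_rot: [[0.957, -0.289, -0.0], [-0.289, -0.957, 0.0], [-0.0, -0.0, -1.0]]
contact_force: [-0.4, 0.4, -5.6]
gripper_width: 0.0528
clock 8.65 tcp [ 0.5014 -0.1801  0.2133] yaw -16.78 F [-0.4  0.4 -5.6] w 0.0528
dp [0.0052 0.0414 0.0003] turn 0.0004 dist 0.042
```

View pics/w4.png

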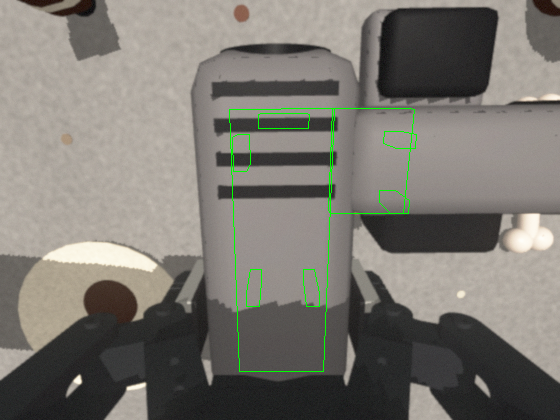

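View pics/sc4.png

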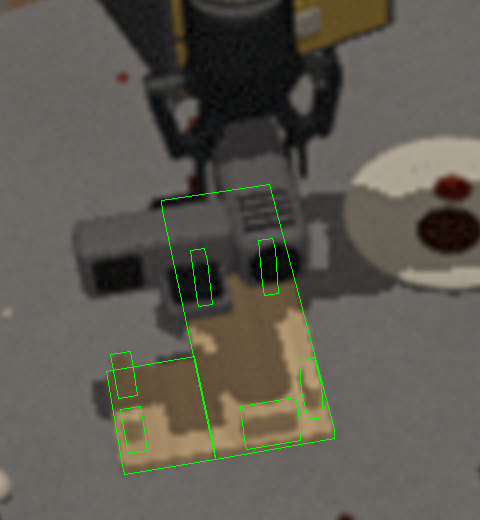

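```bash
python3 -m creep '[{"dp":[0.003,0.022,0.015],"turn":0},{"dp":[0.0057,0.0423,0.045],"turn":0},{"dp":[0.0057,0.0423,0.08],"turn":0},{"dp":[0.0057,0.0423,0.108],"turn":0},{"dp":[0.0057,0.0423,0.108],"turn":0}]'; python3 -m creep '[{"dp":[0,0,0],"turn":0},{"dp":[0,0,0],"turn":0},{"dp":[0,0,0],"turn":0}]';  python3 - <<'E'
from plant import ctrl
from h import *
o=ctrl.get_obs(); go(o,[.4947,-.2222,.105],-16.8)
R=o["ee_rot"];t=o["tool_pos"];yaw=np.arctan2(R[1,1],R[0,1]);p=t+R[:,1]*-.0295
for n,c in (("scene",(190,310,60,190)),("side",(240,400,100,220))):
    s=ctrl.get_image(n); f=overlay(s,CR,(.5032,-.194,np.radians(-106.8)),0,None,c,4); cv2.imwrite(f"pics/{n}5.png",f)
    f=overlay(s,GUN,(p[0],p[1],yaw),p[2]-.019,None,c,4); cv2.imwrite(f"pics/{n}5g.png",f)
    
E
```

```text
clock: 9.38
tool_pos: [0.4921, -0.221, 0.1023]
ee_rot: [[0.957, -0.289, -0.006], [-0.289, -0.957, 0.004], [-0.007, -0.002, -1.0]]
contact_force: [-0.1, 0.4, -5.5]
gripper_width: 0.0536
clock: 9.75
tool_pos: [0.4956, -0.2237, 0.1069]
ee_rot: [[0.957, -0.29, 0.003], [-0.29, -0.957, -0.002], [0.003, 0.001, -1.0]]
contact_force: [-0.4, -0.3, -4.6]
gripper_width: 0.0531
clock 9.75 tcp [ 0.4956 -0.2237  0.1069] yaw -16.83 F [-0.4 -0.3 -4.6] w 0.0531
dp [-0.0013 -0.0012  0.0019] turn -0.0006 dist 0.003
```

View pics/scene5.png

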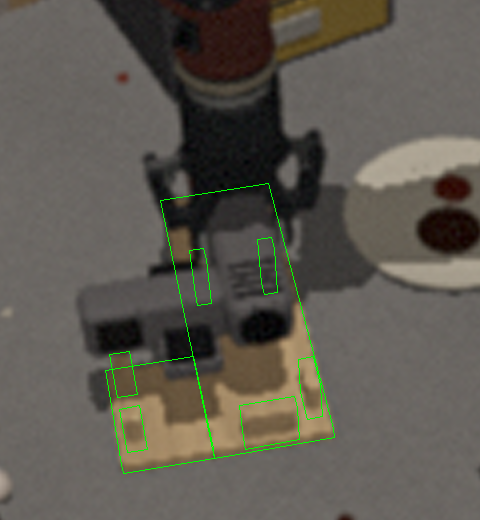

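View pics/side5.png

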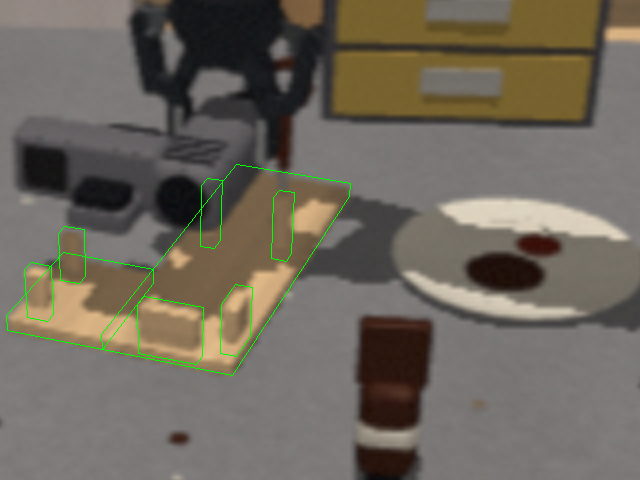

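View pics/scene5g.png

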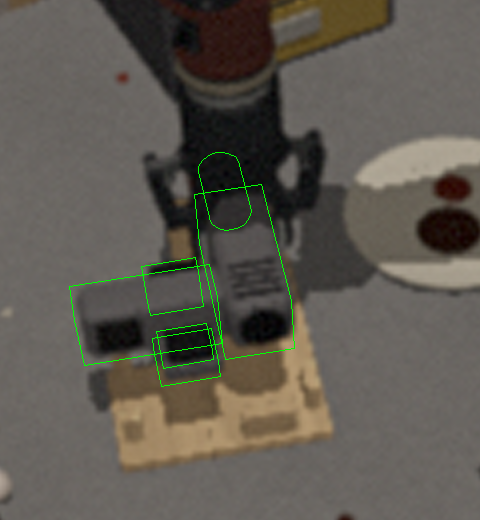

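View pics/side5g.png

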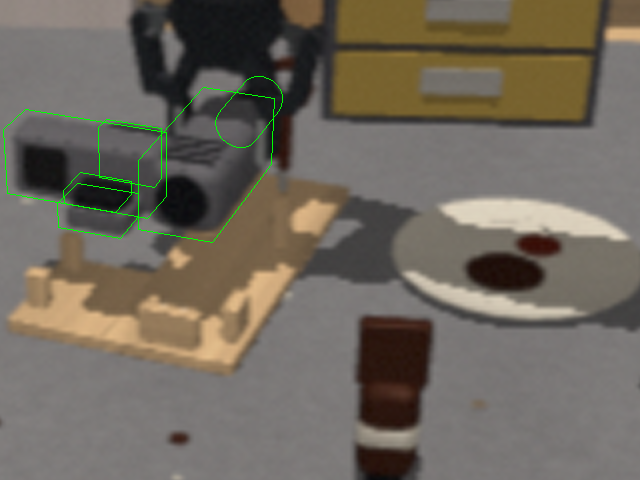

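```bash
python3 -m creep '[{"dp":[0.0017,-0.0012,0.01],"turn":0},{"dp":[0.0017,-0.0012,0.03],"turn":0},{"dp":[0.0017,-0.0012,0.05],"turn":0},{"dp":[0.0017,-0.0012,0.06],"turn":0},{"dp":[0.0017,-0.0012,0.06],"turn":0}]'; python3 -m creep '[{"dp":[0,0,0],"turn":0},{"dp":[0,0,0],"turn":0},{"dp":[0,0,0],"turn":0}]';  python3 - <<'E'
from plant import ctrl
from h import *
o=ctrl.get_obs(); go(o,[.4967,-.2215,.045],-16.8)
P=(.505,-.1935,np.radians(-106.8))
for n,c in (("scene",(190,310,60,190)),("side",(240,400,100,220))):
    s=ctrl.get_image(n); f=overlay(s,[],P,0,None,c,5); cv2.imwrite(f"pics/{n}6.png",f)
E
```

```text
clock: 10.48
tool_pos: [0.4956, -0.2219, 0.044]
ee_rot: [[0.957, -0.29, -0.002], [-0.29, -0.957, 0.002], [-0.003, -0.001, -1.0]]
contact_force: [0.2, -0.3, -6.1]
gripper_width: 0.0533
clock: 10.85
tool_pos: [0.4971, -0.2229, 0.0461]
ee_rot: [[0.957, -0.29, 0.001], [-0.29, -0.957, -0.001], [0.001, 0.0, -1.0]]
contact_force: [-0.8, -0.2, -6.4]
gripper_width: 0.053
clock 10.85 tcp [ 0.4971 -0.2229  0.0461] yaw -16.84 F [-0.8 -0.2 -6.4] w 0.053
dp [-0.0007 -0.0012  0.0011] turn -0.0008 dist 0.002
```

View pics/scene6.png

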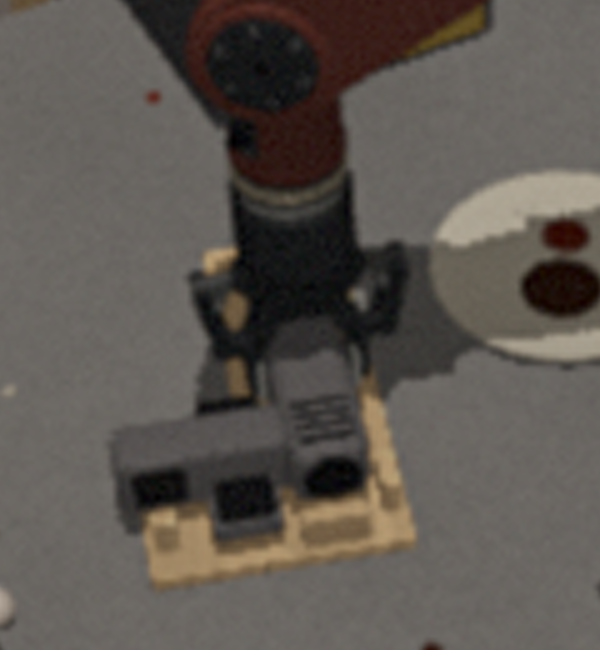

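View pics/side6.png

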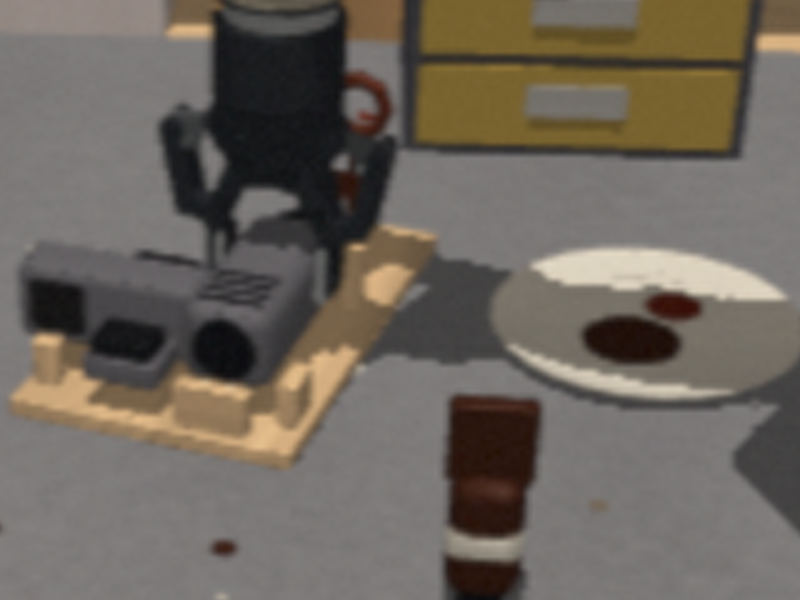

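```bash
python3 -m creep '[{"dp":[0,0,0.003],"turn":0},{"dp":[0,0,0.006],"turn":0},{"dp":[0,0,0.008],"turn":0},{"dp":[0,0,0.008],"turn":0}]';python3 -m creep '[{"dp":[0,0,0.001],"turn":0},{"dp":[0,0,0.002],"turn":0},{"dp":[0,0,0.002],"turn":0}]'; python3 -m creep '[{"dp":[0,0,0.001],"turn":0},{"dp":[0,0,0.002],"turn":0},{"dp":[0,0,0.002],"turn":0}]'
```

```text
clock: 11.45
tool_pos: [0.4962, -0.2223, 0.0369]
ee_rot: [[0.957, -0.29, -0.001], [-0.29, -0.957, 0.0], [-0.001, -0.0, -1.0]]
contact_force: [-0.3, -0.5, -5.8]
gripper_width: 0.0535
clock: 11.82
tool_pos: [0.4965, -0.2225, 0.0352]
ee_rot: [[0.957, -0.29, -0.0], [-0.29, -0.957, 0.0], [-0.0, -0.0, -1.0]]
contact_force: [1.0, 0.0, -6.0]
gripper_width: 0.0535
clock: 12.2
tool_pos: [0.4964, -0.2224, 0.0332]
ee_rot: [[0.957, -0.29, -0.0], [-0.29, -0.957, 0.0], [-0.0, -0.0, -1.0]]
contact_force: [0.6, -0.4, -7.6]
gripper_width: 0.0529
```

```bash
python3 -m creep '[{"dp":[0,0,0.001],"turn":0},{"dp":[0,0,0.002],"turn":0},{"dp":[0,0,0.002],"turn":0}]'; python3 -m creep '[{"dp":[0,0,0.001],"turn":0},{"dp":[0,0,0.0015],"turn":0},{"dp":[0,0,0.0015],"turn":0}]'
```

```text
clock: 12.58
tool_pos: [0.4964, -0.2224, 0.0311]
ee_rot: [[0.957, -0.29, -0.0], [-0.29, -0.957, 0.0], [-0.0, -0.0, -1.0]]
contact_force: [-0.5, 0.2, -6.4]
gripper_width: 0.0531
clock: 12.95
tool_pos: [0.4965, -0.2225, 0.0297]
ee_rot: [[0.957, -0.29, -0.0], [-0.29, -0.957, 0.0], [-0.0, -0.0, -1.0]]
contact_force: [0.7, 0.2, -5.9]
gripper_width: 0.0535
```

```bash
python3 -m creep '[{"dp":[0,0,0.0015],"turn":0},{"dp":[0,0,0.0015],"turn":0}]'; python3 -m creep '[{"dp":[0,0,0.0015],"turn":0},{"dp":[0,0,0.0015],"turn":0}]'; python3 - <<'E'
from plant import ctrl
from h import *
for n,c in (("side",(240,400,100,220)),):
    s=ctrl.get_image(n); f=overlay(s,[],(0,0,0),0,None,c,5); cv2.imwrite(f"pics/{n}7.png",f)
E
```

```text
clock: 13.2
tool_pos: [0.4964, -0.2224, 0.0281]
ee_rot: [[0.957, -0.29, -0.0], [-0.29, -0.957, 0.0], [-0.0, -0.0, -1.0]]
contact_force: [0.6, 0.5, -5.9]
gripper_width: 0.0536
clock: 13.45
tool_pos: [0.4969, -0.2227, 0.0275]
ee_rot: [[0.957, -0.29, 0.001], [-0.29, -0.957, -0.0], [0.001, 0.0, -1.0]]
contact_force: [-2.0, 0.9, 0.1]
gripper_width: 0.0533
```

View pics/side7.png

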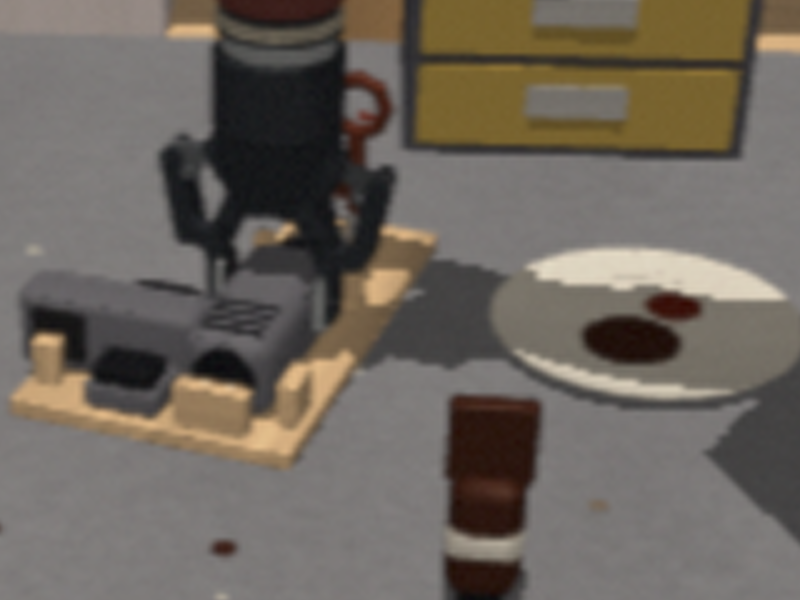

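```bash
python3 -m creep '[{"dp":[0,0,0.0005],"turn":0},{"dp":[0,0,0.0005],"turn":0}]'; python3 -m creep '[{"dp":[0,0,0],"turn":0},{"dp":[0,0,0],"turn":0},{"dp":[0,0,0],"turn":0},{"dp":[0,0,0],"turn":0}]' 0.0854
```

```text
clock: 13.75
tool_pos: [0.4969, -0.2227, 0.0275]
ee_rot: [[0.957, -0.29, 0.0], [-0.29, -0.957, -0.0], [0.0, 0.0, -1.0]]
contact_force: [-4.4, 1.0, 5.2]
gripper_width: 0.0534
clock: 14.25
tool_pos: [0.4967, -0.2226, 0.0263]
ee_rot: [[0.957, -0.29, 0.0], [-0.29, -0.957, -0.0], [0.0, 0.0, -1.0]]
contact_force: [-0.4, -0.5, 0.1]
gripper_width: 0.0851
```

```bash
python3 -m creep '[{"dp":[0,0,-0.02],"turn":0},{"dp":[0,0,-0.06],"turn":0},{"dp":[0,-0.04,-0.1],"turn":0},{"dp":[0,-0.07,-0.125],"turn":0},{"dp":[0,-0.07,-0.125],"turn":0}]'; python3 -m creep '[{"dp":[0,0,0],"turn":0},{"dp":[0,0,0],"turn":0}]'; python3 - <<'E'
from plant import ctrl
from h import *
o=ctrl.get_obs(); go(o,o["tool_pos"],-106.8)
im=ctrl.get_image("wrist"); ps=wristpose(im,o)
P=(.505,-.1935,np.radians(-106.8))
r=ctrl.regions_of("gun","wrist"); print([(a["score"],a["pixels"].sum()) for a in r])
if r:
    x,f=fit([(im,r[0]["pixels"],ps)],GUN,P,0.012); print(x,f); P=(x[0]/1e3,x[1]/1e3,np.radians(x[2]))
cv2.imwrite("pics/w8.png",overlay(im,GUN,P,.012,ps)); cv2.imwrite("pics/w8c.png",overlay(im,CR,(.505,-.1935,np.radians(-106.8)),0,ps))
for n,c in (("side",(240,400,100,220)),):
    s=ctrl.get_image(n); f=overlay(s,[],(0,0,0),0,None,c,5); cv2.imwrite(f"pics/{n}8.png",f)
E
```

```text
clock: 14.88
tool_pos: [0.5192, -0.1549, 0.1542]
ee_rot: [[0.958, -0.287, 0.006], [-0.287, -0.958, -0.002], [0.006, 0.001, -1.0]]
contact_force: [0.7, 0.1, 0.2]
gripper_width: 0.0856
clock: 15.12
tool_pos: [0.5155, -0.1559, 0.1495]
ee_rot: [[0.957, -0.291, -0.003], [-0.291, -0.957, 0.001], [-0.003, -0.0, -1.0]]
contact_force: [0.6, 0.3, -0.2]
gripper_width: 0.0855
clock 15.12 tcp [ 0.5155 -0.1559  0.1495] yaw -16.9 F [ 0.6  0.3 -0.2] w 0.0855
dp [0. 0. 0.] turn 1.569 dist 0.0
[(0.83, np.int64(25768))]
[ 505.13626751 -195.4632551  -106.46233958] 0.12935758497581173
```

View pics/w8.png

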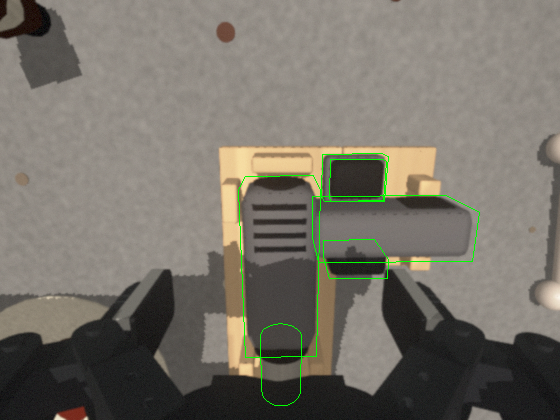

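View pics/w8c.png

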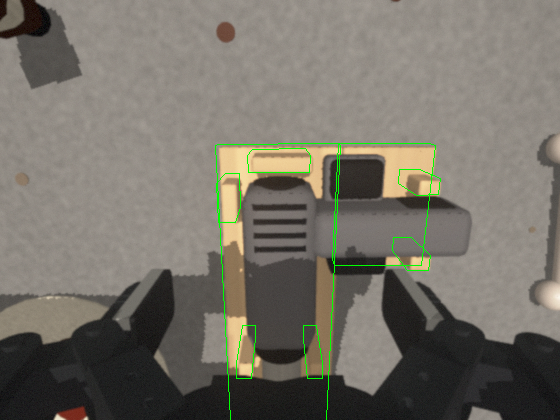

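View pics/side8.png

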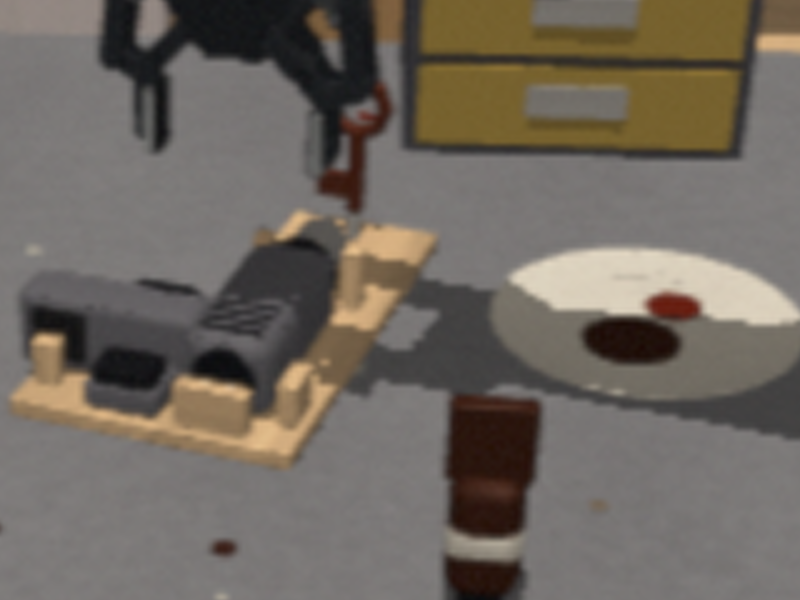

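```bash
python3 - <<'E'
from plant import ctrl
from h import *
o=ctrl.get_obs(); g=pt((.505,-.1955,-106.6),-24.5,57); print(g); go(o,[*g,.16],-106.6)
E
```

```text
[ 0.56662375 -0.18830533]
clock 15.28 tcp [ 0.516  -0.1559  0.1501] yaw -16.91 F [-0.5  0.   0.6] w 0.0856
dp [ 0.0579  0.0162 -0.0101] turn 1.5654 dist 0.061
```

```bash
python3 -m creep '[{"dp":[0.01,0.003,-0.01],"turn":0.18},{"dp":[0.02,0.006,-0.01],"turn":0.36},{"dp":[0.03,0.009,-0.01],"turn":0.54},{"dp":[0.04,0.012,-0.01],"turn":0.72},{"dp":[0.058,0.016,-0.01],"turn":0.9}]' 0.0854;python3 -m creep '[{"dp":[0,0,0],"turn":0.18},{"dp":[0,0,0],"turn":0.36},{"dp":[0,0,0],"turn":0.54},{"dp":[0,0,0],"turn":0.665},{"dp":[0,0,0],"turn":0.665}]'; python3 -m creep '[{"dp":[0,0,0],"turn":0},{"dp":[0,0,0],"turn":0}]'; python3 - <<'E'
from plant import ctrl
from h import *
g=pt((.505,-.1955,-106.6),-24.5,57)
o=ctrl.get_obs(); go(o,[*g,.16],-106.6)
im=ctrl.get_image("wrist"); ps=wristpose(im,o)
cv2.imwrite("pics/w9.png",overlay(im,GUN,(.505,-.1955,np.radians(-106.6)),.012,ps)); 
E
```

```text
clock: 15.9
tool_pos: [0.5673, -0.188, 0.1605]
ee_rot: [[0.362, -0.932, -0.001], [-0.932, -0.362, 0.001], [-0.001, 0.001, -1.0]]
contact_force: [0.1, 0.6, 0.1]
gripper_width: 0.0852
clock: 16.52
tool_pos: [0.5673, -0.188, 0.1607]
ee_rot: [[-0.283, -0.959, -0.001], [-0.959, 0.283, 0.0], [-0.0, 0.001, -1.0]]
contact_force: [0.1, 0.2, 1.2]
gripper_width: 0.0854
clock: 16.77
tool_pos: [0.5676, -0.1877, 0.1612]
ee_rot: [[-0.283, -0.959, -0.0], [-0.959, 0.283, 0.0], [-0.0, 0.0, -1.0]]
contact_force: [0.6, -0.2, 0.9]
gripper_width: 0.0855
clock 16.77 tcp [ 0.5676 -0.1877  0.1612] yaw -106.47 F [ 0.6 -0.2  0.9] w 0.0855
dp [0.0008 0.0008 0.0012] turn 0.0023 dist 0.002
```

View pics/w9.png

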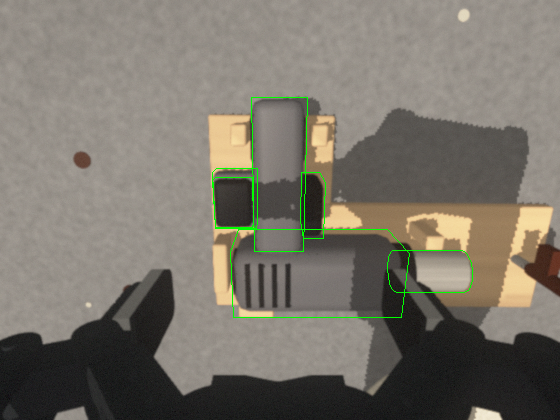

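```bash
python3 -m creep '[{"dp":[0.0005,0,0.03],"turn":0},{"dp":[0.0005,0,0.06],"turn":0},{"dp":[0.0005,0,0.09],"turn":0},{"dp":[0.0005,0,0.11],"turn":0},{"dp":[0.0005,0,0.115],"turn":0}]'; python3 -m creep '[{"dp":[0,0,0],"turn":0},{"dp":[0,0,0],"turn":0},{"dp":[0,0,0],"turn":0}]' 0.06; python3 - <<'E'
from plant import ctrl
from h import *
g=pt((.505,-.1955,-106.6),-24.5,57)
o=ctrl.get_obs(); go(o,[*g,.045],-106.6)
im=ctrl.get_image("wrist"); ps=wristpose(im,o)
cv2.imwrite("pics/w10.png",overlay(im,GUN,(.505,-.1955,np.radians(-106.6)),.012,ps)); 
im=ctrl.get_image("side");cv2.imwrite("pics/side10.png",overlay(im,[],(0,0,0),0,None,(240,400,100,220),5))
E
```

```text
clock: 17.45
tool_pos: [0.5665, -0.1876, 0.0447]
ee_rot: [[-0.284, -0.959, -0.003], [-0.959, 0.284, 0.001], [-0.0, 0.003, -1.0]]
contact_force: [-0.0, 0.4, 0.1]
gripper_width: 0.0852
clock: 17.82
tool_pos: [0.5687, -0.1892, 0.0479]
ee_rot: [[-0.284, -0.959, 0.003], [-0.959, 0.284, -0.002], [0.001, -0.003, -1.0]]
contact_force: [-0.5, -2.1, 1.6]
gripper_width: 0.06
clock 17.82 tcp [ 0.5687 -0.1892  0.0479] yaw -106.5 F [-0.5 -2.1  1.6] w 0.06
dp [-0.0002  0.0023  0.0029] turn 0.0017 dist 0.004
```

View pics/w10.png

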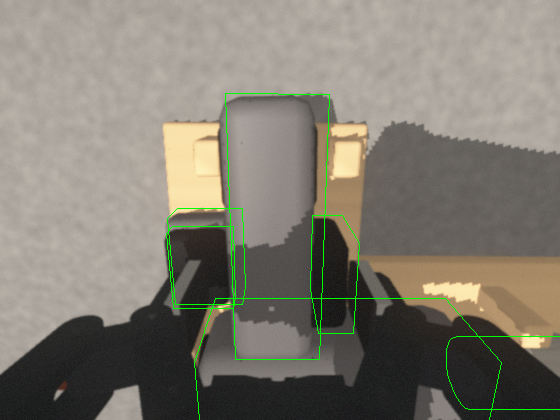

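View pics/side10.png

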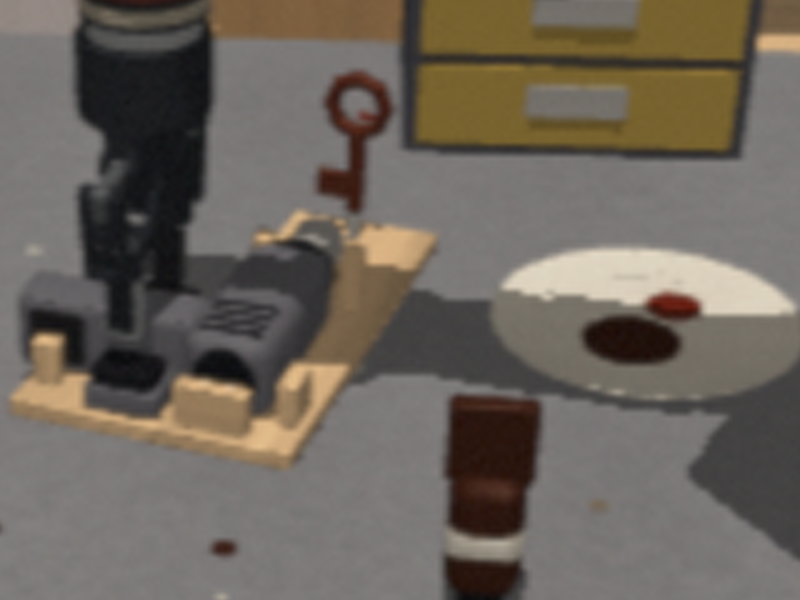

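```bash
python3 -m creep '[{"dp":[0,0,0],"turn":0},{"dp":[0,0,0],"turn":0}]' 0.048; python3 -m creep '[{"dp":[0,0,0],"turn":0},{"dp":[0,0,0],"turn":0}]' 0.041;  python3 -m creep '[{"dp":[0,0,0],"turn":0},{"dp":[0,0,0],"turn":0},{"dp":[0,0,0],"turn":0}]' 0.036; python3 - <<'E'
from plant import ctrl
from h import *
g=pt((.505,-.1955,-106.6),-24.5,57)
o=ctrl.get_obs(); go(o,[*g,.045],-106.6)
im=ctrl.get_image("wrist"); ps=wristpose(im,o)
cv2.imwrite("pics/w11.png",overlay(im,[],(.505,-.1955,np.radians(-106.6)),.012,ps)); 
im=ctrl.get_image("side");cv2.imwrite("pics/side11.png",overlay(im,[],(0,0,0),0,None,(240,400,100,220),5))
E
```

```text
clock: 18.18
tool_pos: [0.5682, -0.1892, 0.0471]
ee_rot: [[-0.284, -0.959, 0.002], [-0.959, 0.284, -0.002], [0.001, -0.002, -1.0]]
contact_force: [-0.8, -5.5, 3.9]
gripper_width: 0.0478
clock: 18.42
tool_pos: [0.5688, -0.1872, 0.0476]
ee_rot: [[-0.285, -0.959, 0.002], [-0.959, 0.285, 0.002], [-0.002, -0.002, -1.0]]
contact_force: [-0.6, -0.6, 6.6]
gripper_width: 0.0413
clock: 18.8
tool_pos: [0.5695, -0.1857, 0.048]
ee_rot: [[-0.285, -0.958, 0.003], [-0.958, 0.285, 0.004], [-0.005, -0.002, -1.0]]
contact_force: [0.5, 4.5, 8.7]
gripper_width: 0.0364
clock 18.8 tcp [ 0.5695 -0.1857  0.048 ] yaw -106.58 F [0.5 4.5 8.7] w 0.0364
dp [0.0033 0.002  0.003 ] turn 0.0003 dist 0.005
```

View pics/w11.png

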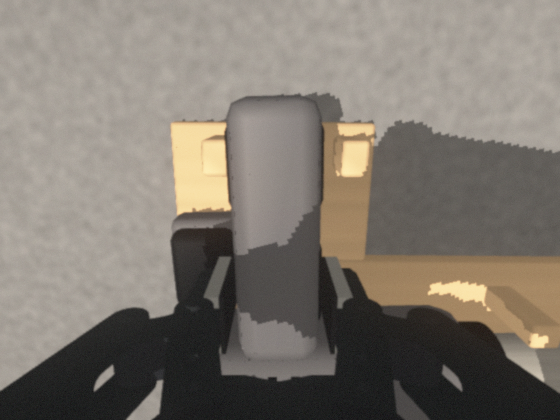

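View pics/side11.png

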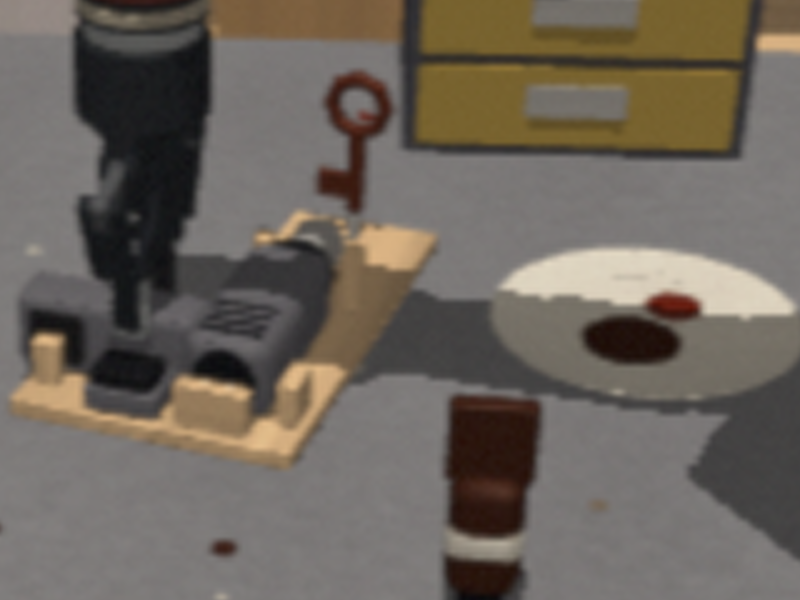

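```bash
python3 -m creep '[{"dp":[0,0,0.002],"turn":0},{"dp":[0,0,0.004],"turn":0},{"dp":[0,0,0.006],"turn":0},{"dp":[0,0,0.006],"turn":0}]'; python3 -m creep '[{"dp":[0,0,0.002],"turn":0},{"dp":[0,0,0.004],"turn":0},{"dp":[0,0,0.004],"turn":0}]'
```

```text
clock: 19.4
tool_pos: [0.5705, -0.1861, 0.0439]
ee_rot: [[-0.284, -0.959, 0.005], [-0.959, 0.284, 0.003], [-0.005, -0.004, -1.0]]
contact_force: [-0.8, 6.2, 16.5]
gripper_width: 0.0361
clock: 19.77
tool_pos: [0.5713, -0.1862, 0.0406]
ee_rot: [[-0.284, -0.959, 0.006], [-0.959, 0.284, 0.003], [-0.005, -0.005, -1.0]]
contact_force: [-1.3, 5.3, 17.3]
gripper_width: 0.0363
```

```bash
python3 -m creep '[{"dp":[0,0,0.002],"turn":0},{"dp":[0,0,0.004],"turn":0},{"dp":[0,0,0.004],"turn":0}]'; python3 -m creep '[{"dp":[0,0,0.002],"turn":0},{"dp":[0,0,0.004],"turn":0},{"dp":[0,0,0.004],"turn":0}]'; python3 - <<'E'
from plant import ctrl
from h import *
im=ctrl.get_image("wrist");cv2.imwrite("pics/w12.png",im["frame"][:,:,::-1])
im=ctrl.get_image("side");cv2.imwrite("pics/side12.png",overlay(im,[],(0,0,0),0,None,(240,340,120,210),8))
E
```

```text
clock: 20.15
tool_pos: [0.5719, -0.1864, 0.0373]
ee_rot: [[-0.284, -0.959, 0.007], [-0.959, 0.284, 0.002], [-0.004, -0.006, -1.0]]
contact_force: [-0.2, 6.3, 20.3]
gripper_width: 0.0363
clock: 20.52
tool_pos: [0.5723, -0.1865, 0.034]
ee_rot: [[-0.284, -0.959, 0.008], [-0.959, 0.284, 0.002], [-0.004, -0.007, -1.0]]
contact_force: [-1.5, 6.9, 22.7]
gripper_width: 0.0365
```

View pics/side12.png

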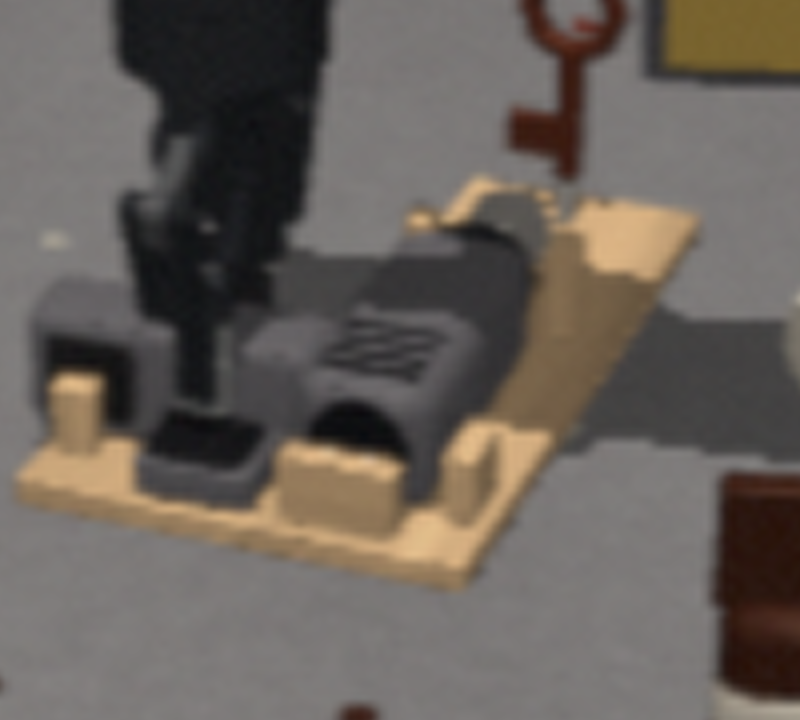

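View pics/w12.png

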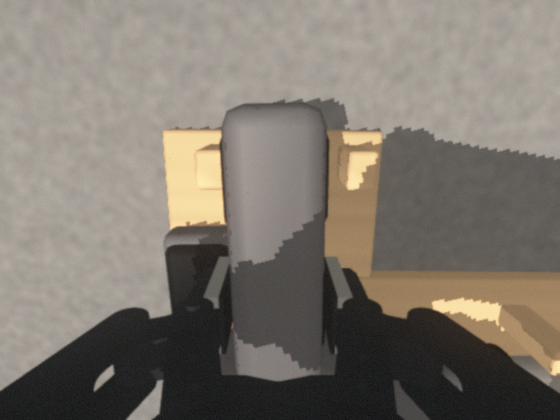

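```bash
python3 -m creep '[{"dp":[0,0,0.002],"turn":0},{"dp":[0,0,0.004],"turn":0},{"dp":[0,0,0.004],"turn":0}]'; python3 -m creep '[{"dp":[0,0,0.001],"turn":0},{"dp":[0,0,0.003],"turn":0},{"dp":[0,0,0.003],"turn":0}]'
```

```text
clock: 21.0
tool_pos: [0.5728, -0.1866, 0.0308]
ee_rot: [[-0.284, -0.959, 0.009], [-0.959, 0.284, 0.002], [-0.004, -0.008, -1.0]]
contact_force: [-2.2, 6.9, 25.8]
gripper_width: 0.0357
clock: 21.38
tool_pos: [0.5731, -0.1866, 0.0295]
ee_rot: [[-0.284, -0.959, 0.008], [-0.959, 0.284, 0.002], [-0.005, -0.008, -1.0]]
contact_force: [-5.3, 8.1, 34.3]
gripper_width: 0.0362
```

```bash
python3 -m creep '[{"dp":[0,0,0.001],"turn":0},{"dp":[0,0,0.002],"turn":0},{"dp":[0,0,0.002],"turn":0}]'; python3 - <<'E'
from plant import ctrl
from h import *
im=ctrl.get_image("side");cv2.imwrite("pics/side13.png",overlay(im,[],(0,0,0),0,None,(240,340,120,210),8))
E
```

```text
clock: 21.75
tool_pos: [0.5732, -0.1867, 0.0291]
ee_rot: [[-0.284, -0.959, 0.008], [-0.959, 0.284, 0.002], [-0.005, -0.007, -1.0]]
contact_force: [-8.4, 9.3, 42.3]
gripper_width: 0.0363
```

View pics/side13.png

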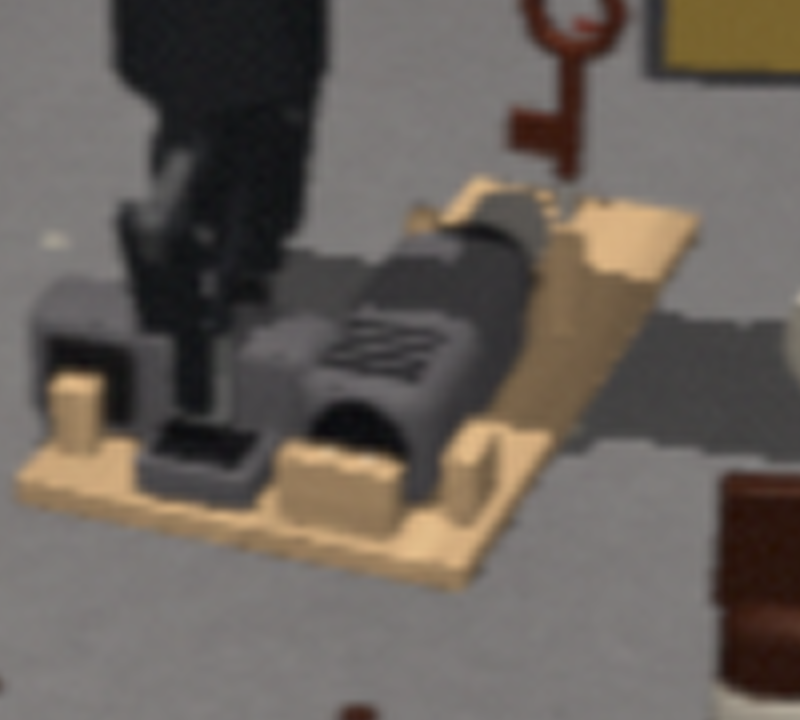

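```bash
python3 -m creep '[{"dp":[0,0,-0.001],"turn":0},{"dp":[0,0,-0.002],"turn":0}]';python3 -m creep '[{"dp":[0,0,0],"turn":0},{"dp":[0,0,0],"turn":0}]' 0.038; python3 -m creep '[{"dp":[0,0,0],"turn":0},{"dp":[0,0,0],"turn":0}]' 0.040; python3 -m creep '[{"dp":[0,0,0],"turn":0},{"dp":[0,0,0],"turn":0}]' 0.042
```

```text
clock: 22.05
tool_pos: [0.5732, -0.1867, 0.0292]
ee_rot: [[-0.284, -0.959, 0.009], [-0.959, 0.284, 0.002], [-0.004, -0.008, -1.0]]
contact_force: [-2.3, 7.3, 27.9]
gripper_width: 0.0365
clock: 22.3
tool_pos: [0.573, -0.1874, 0.029]
ee_rot: [[-0.284, -0.959, 0.009], [-0.959, 0.284, 0.001], [-0.004, -0.008, -1.0]]
contact_force: [-4.2, 4.4, 30.3]
gripper_width: 0.0383
clock: 22.55
tool_pos: [0.5727, -0.1884, 0.0287]
ee_rot: [[-0.284, -0.959, 0.009], [-0.959, 0.284, -0.0], [-0.002, -0.008, -1.0]]
contact_force: [-4.6, 3.6, 30.1]
gripper_width: 0.0403
clock: 22.8
tool_pos: [0.5724, -0.1893, 0.0285]
ee_rot: [[-0.284, -0.959, 0.008], [-0.959, 0.284, -0.002], [-0.001, -0.009, -1.0]]
contact_force: [-5.1, -0.1, 27.9]
gripper_width: 0.0418
```

```bash
python3 -m creep '[{"dp":[0,0,0],"turn":0},{"dp":[0,0,0],"turn":0}]' 0.044; python3 -m creep '[{"dp":[0,0,0],"turn":0},{"dp":[0,0,0],"turn":0}]' 0.047; python3 -m creep '[{"dp":[0,0,-0.001],"turn":0},{"dp":[0,0,-0.003],"turn":0},{"dp":[0,0,-0.003],"turn":0}]' 0.054;  python3 - <<'E'
from plant import ctrl
from h import *
o=ctrl.get_obs();im=ctrl.get_image("wrist");cv2.imwrite("pics/w14.png",im["frame"][:,:,::-1])
E
```

```text
clock: 23.05
tool_pos: [0.5722, -0.1899, 0.0281]
ee_rot: [[-0.285, -0.959, 0.008], [-0.959, 0.285, -0.003], [0.0, -0.009, -1.0]]
contact_force: [-5.3, -1.9, 25.5]
gripper_width: 0.0435
clock: 23.3
tool_pos: [0.5717, -0.1911, 0.0278]
ee_rot: [[-0.284, -0.959, 0.007], [-0.959, 0.284, -0.005], [0.002, -0.009, -1.0]]
contact_force: [-5.9, -5.7, 23.4]
gripper_width: 0.0472
clock: 23.68
tool_pos: [0.5714, -0.1899, 0.0277]
ee_rot: [[-0.285, -0.958, 0.008], [-0.958, 0.285, -0.003], [0.001, -0.009, -1.0]]
contact_force: [0.5, -3.8, 10.4]
gripper_width: 0.0541
```

View pics/w14.png

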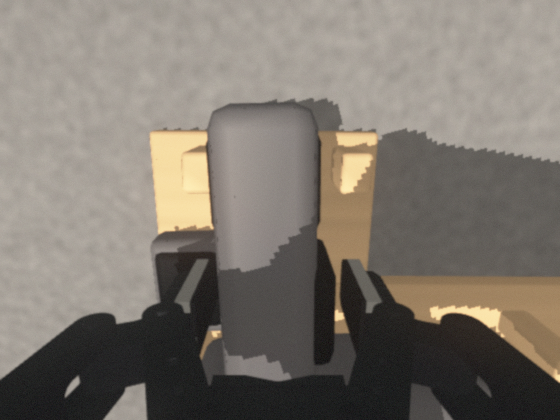

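```bash
python3 -m creep '[{"dp":[0,0,-0.004],"turn":0},{"dp":[0,0,-0.01],"turn":0},{"dp":[0,0,-0.02],"turn":0},{"dp":[0,0,-0.04],"turn":0},{"dp":[0,0,-0.07],"turn":0}]'; python3 -m creep '[{"dp":[0,0,-0.04],"turn":0},{"dp":[0,0,-0.08],"turn":0},{"dp":[0,0,-0.08],"turn":0}]'  0.0854; python3 -m creep '[{"dp":[0,0,0],"turn":0},{"dp":[0,0,0],"turn":0}]'; python3 - <<'E'
from plant import ctrl
from h import *
o=ctrl.get_obs(); print(o["tool_pos"],o["contact_force"])
im=ctrl.get_image("wrist"); ps=wristpose(im,o)
P=(.505,-.1955,np.radians(-106.6))
r=ctrl.regions_of("gun","wrist"); print([(a["score"],a["pixels"].sum()) for a in r])
if r:
    x,f=fit([(im,r[0]["pixels"],ps)],GUN,P,0.012); print(x,f)
cv2.imwrite("pics/w15.png",overlay(im,[],P,.012,ps,(130,420,60,310),2))
im=ctrl.get_image("side");cv2.imwrite("pics/side15.png",overlay(im,[],(0,0,0),0,None,(240,340,120,210),8))
im=ctrl.get_image("scene");cv2.imwrite("pics/scene15.png",im["frame"][:,:,::-1])
E
```

```text
clock: 24.35
tool_pos: [0.5664, -0.1873, 0.0944]
ee_rot: [[-0.284, -0.959, -0.003], [-0.959, 0.284, 0.002], [-0.001, 0.003, -1.0]]
contact_force: [-0.5, -0.1, 0.1]
gripper_width: 0.0537
clock: 24.72
tool_pos: [0.5707, -0.1893, 0.1804]
ee_rot: [[-0.284, -0.959, 0.009], [-0.959, 0.284, -0.004], [0.001, -0.01, -1.0]]
contact_force: [0.4, -0.4, -0.0]
gripper_width: 0.0852
clock: 24.98
tool_pos: [0.5662, -0.1875, 0.1725]
ee_rot: [[-0.284, -0.959, -0.003], [-0.959, 0.284, 0.002], [-0.001, 0.004, -1.0]]
contact_force: [0.2, 0.0, 0.1]
gripper_width: 0.0855
[ 0.56622707 -0.1874519   0.1724958 ] [0.22154089 0.03821714 0.05120957]
[(0.73, np.int64(23079))]
[ 506.04219121 -193.46658946 -105.62944366] 0.1307826606762469
```

View pics/w15.png

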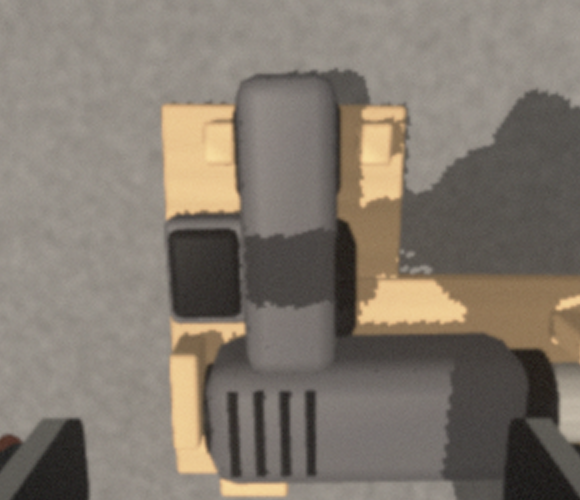

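View pics/side15.png

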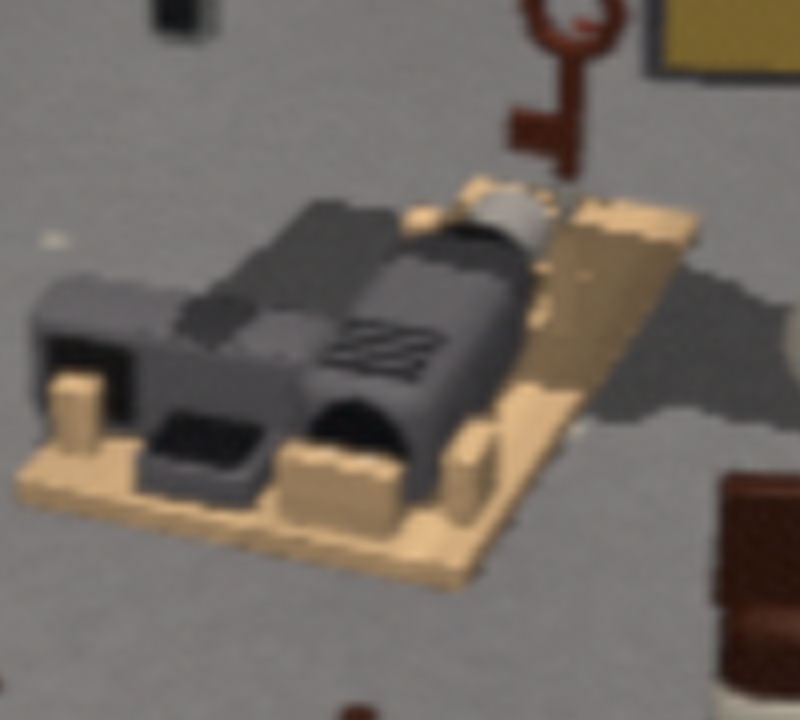

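View pics/scene15.png

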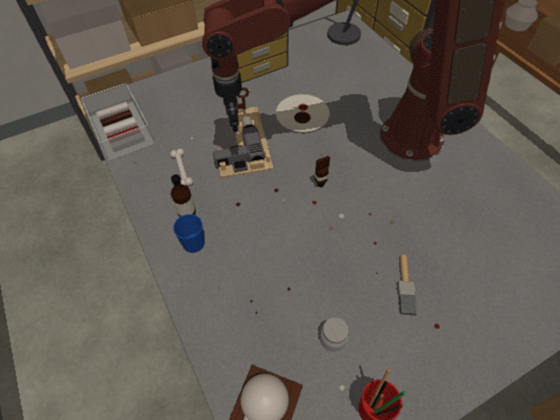

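```bash
python3 -m creep '[{"dp":[0,0,0],"turn":0},{"dp":[0,0,0],"turn":0},{"dp":[0,0,0],"turn":0},{"dp":[0,0,0],"turn":0}]'; python3 -c "
from plant import ctrl
print(ctrl.job_done())"
```

```text
clock: 25.68
tool_pos: [0.5676, -0.1881, 0.1744]
ee_rot: [[-0.284, -0.959, 0.0], [-0.959, 0.284, -0.0], [0.0, -0.0, -1.0]]
contact_force: [-0.9, -0.1, -0.8]
gripper_width: 0.0854
the job is handed in; nothing more can be done
None
```

I laid the hot-air gun in the cradle, lock-button side up, with its nozzle in the fork towards the key, and let go with the trigger still out. I then squeezed the trigger fully, pressed the lock button to its stop, eased the trigger off and lifted clear. I handed in at about 25.7 s, and no verdict came back.

**Last pictures:** The button stayed down. The trigger stands out about 9 px against about 21 px when fully out, so it is held in with nothing touching it. The gun is between all the stops, and the bystanders appear where they were.

**Forces and fit:** The highest wrist force I read was about 44 N. The last silhouette fit put the gun within about 1–2 mm of its seat in the cradle. It also put the gun about 1° off in yaw, which is within the play and within how well the fit can tell.

**Disagreement between cameras:** The fixed cameras read about 2 mm less in x than the wrist camera. I corrected for that before the final lowering.

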